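Set the depth gauge and press the keyed shaft into the gear hub

TASK

Slide the flat depth gauge, blade first, into the slot under the gear hub until it is fully home. Then take the shaft with the key from the rack (leave the two shafts without a key standing there), push it into the hub, turning it until the key slips into the keyway, and on down until its tip lands on the gauge blade. Finish while still gripping the shaft and pressing it down firmly on the gauge; do not let go.

Things in the scene. Friction and masses are not known exactly. Their poses are not given: they have to be found in the camera images.
- fixture: Blue cast block fixed to the bench, the hub on top. Origin: on the bench, under the bore axis; z up. Base plate 120 x 90 x 12 mm (x -75 to +45), block on it 90 x 90 mm, top 27 mm above the bench, a 10 mm pin at each corner up to 40 mm. A level slot runs along x through the block and under the bore, where the block has a 26 mm opening for the shaft's tip.
- slot_mouth (a point): Middle of the slot's mouth, on the slot's floor: fixture x -45 mm, 12 mm above the bench. Slot 34 mm wide, 8 mm high, entered towards fixture +x. In front of it the base plate is an open apron 30 mm long at the floor's height, with two low guides flaring from 34 to about 51 mm apart.
- slot_end (a point): Middle of the slot's closed end, on its floor: fixture x +25 mm, 12 mm above the bench (70 mm in from the mouth).
- gauge: Depth gauge lying flat on the bench: steel blade 150 x 30 mm, 5 mm thick, with an upright square aluminium grip 24 x 24 mm (sides along x and y) rising to 50 mm above the gauge's underside. Origin: on the underside, below the grip's centre; x points along the blade to its tip, 130 mm from the origin (the other end is 20 mm behind it); z up. Loose, 0.3 kg.
- gauge_tip (a point): Middle of the end edge of the gauge's blade, on the underside. Gauge fully home: this point is at the slot's closed end, the blade lying on the slot's floor.
- hub: Steel gear hub, fixed upright on the fixture: gear rim 81 mm across and 16 mm high, boss 48 mm across and 40 mm high. Origin: on the bore axis at the hub's underside, 27 mm above the bench; z up; x points to the keyway. Bore 24 mm across, through; keyway 10.5 mm wide, out to 16.5 mm from the axis, over the full height. The hub does not turn.
- hub_mouth (a point): Centre of the bore at the top face of the hub, 67 mm above the bench.
- shaft: Keyed steel shaft standing tip down in one of the rack's holes: 22 mm across, 84 mm long, then a square head (120 mm in all). A key 8 mm wide stands out to 15 mm from the axis, from 14 to 84 mm above the tip; the lowest 5 mm taper to 16 mm across. Origin: centre of the tip's end face; z up; x points to the key. 0.26 to 0.40 kg. Seated on the gauge its tip is 17 mm above the bench.
- shaft_top (a point): Centre of the top of the keyed shaft's square drive head, 120 mm above its tip. The head is 18 x 18 mm and 36 mm tall, its flats facing along the shaft's x and y.
- rack: Wooden block 240 x 70 x 40 mm (long side along x), fixed, with three round holes 35 mm across at x -75, 0 and +75 mm, their floors 10 mm above the bench; one shaft stands loosely in each. Origin: centre of the underside.
- spare_plain: Spare shaft of the same size and head but without a key, standing in the rack; to be left there. Origin: centre of its tip's end face.
- spare_thick: Spare shaft without a key, thicker (29 mm across), same length and head, standing in the rack; to be left there. Origin: centre of its tip's end face.
Mind the look-alikes: they are no part of the job. Several things have the shape of the fixture; the one meant has the colours described above.

How it is judged:
On the way, in this order (a step that is already met when the one before it is completed fails the run):
1. the gauge's blade is fully home in the slot under the hub (x of gauge_tip in the frame of fixture above 0.019 m and y of gauge_tip in the frame of fixture between -0.006 and 0.006 m and z of gauge_tip in the frame of fixture below 0.0165 m and angle between the x axis of gauge and the x axis of fixture, either way round below 0.12 rad), for 0.2 s.
2. the keyed shaft is in the bore with its key inside the keyway (horizontal distance between shaft and hub below 0.004 m and angle between shaft's own z axis and vertical below 0.07 rad and z of shaft in the frame of hub below 0.021 m), for 0.1 s.
At the end, for the whole second after the job is handed in: Blade tip within 7 mm of the slot's closed end; keyed shaft upright in the bore (within 4 mm of its axis and 0.07 rad), tip at least 7 mm below the hub's underside, at rest and pressing on the gauge with more than 6 N (its weight alone is at most 4 N), the fingers still on it (x of gauge_tip in the frame of fixture above 0.018 m and y of gauge_tip in the frame of fixture between -0.006 and 0.006 m and z of gauge_tip in the frame of fixture below 0.0165 m and angle between the x axis of gauge and the x axis of fixture, either way round below 0.12 rad and horizontal distance between shaft and hub below 0.004 m and angle between shaft's own z axis and vertical below 0.07 rad and z of shaft in the frame of hub below -0.007 m and contact force between shaft and gauge above 6 N and contact force between the fingers and shaft above 3 N and linear speed of shaft below 0.02 m/s); the arm keeps its last pose, push and grip.
It fails at once if a spare shaft was moved more than 40 mm or tipped (distance of any of spare_plain, spare_thick from where it was at the start of the episode above 0.04 m or angle between any of spare_plain, spare_thick's own z axis and vertical above 0.6 rad).
It also fails if it takes over 58 s, if anything falls off the work surface, if the arm or the gripper's body presses on something with over 40 N, if the wrist force passes 120 N, or if a joint passes its speed limit or range.

ROBOT

A 6-joint arm with a two-finger parallel gripper is mounted at the origin on the work surface. World frame = base frame: x ahead of the robot, y to its left, z up, the work surface at z = 0. Lengths are in m, angles in rad, forces in N, time in s.
With the tool pointing down it reaches from about 0.35 to 0.775 m from the base axis. Payload 7.3 kg.
Tool frame: the origin (TCP) lies at the centre of the arm's flange, where the gripper is bolted on; the fingertips stand 178 mm ahead of it and the grasp point (between the pads) lies 159 mm ahead of it (tip_extent is the distance from the TCP to the fingertips, in m); z points along the fingers, y is the line along which they close (so a half turn about z gives the same grasp; the last joint's range is limited). The gripper opens to 92 mm and grips with 3 to 60 N. Pads are 19 mm wide; open, the fingers measure 130 mm over their backs; the gripper's body (75 mm by 190 mm) begins 47 mm behind the grasp point.
Start: joints at [-1.454, 0.342, 1.524, -0, 1.275, -0.146], TCP at [0.136, -0.507, 0.405] pointing down, gripper open.
Joint ranges: [-2.53, 2.53], [-0.77, 2.02], [0.04, 2.7], [-1, 4.14], [0.28, 2.66], [-3.11, 3.11]. Speed limits (rad/s): [2.57, 2.57, 3.14, 3.14, 3.14, 3.14].

INTERFACE

Orientations are given as [roll, pitch, yaw] about the fixed x, y, z axes, in that order (R = Rz(yaw) Ry(pitch) Rx(roll)).
In Python, from cell import * gives the robot as it stands.
- The arm moves only by the tool arm_command, never from a script. Its arguments are lists of equal length, an entry for each row: "xyz": the shift along the world's x, y, z in mm, a list of three; "spin": the turn about the world's z in degrees. In form: {"xyz": [[tx, ty, tz], ...], "spin": [spin, ...]}. A call has 1 to 20 rows; each row shifts and turns the commanded pose from where the row before left it; what a row does not reach is not made up. A row lasts 1/10 s, in which the tool goes at most 50 mm and 8.59 degrees, less where a joint would pass 70% of its speed; a pose out of reach is approached as far as the arm can. A call with a gripper value outside its range is refused whole. "jaw" is the opening, from -1 (shut) to 1 (fully open), set as the call begins (left out, the last holds). The fingers move at their own pace and stop on an object; "squeeze" is the grip in N (left out, the last holds). Time passes only in rows, so rows that do not move let the fingers close. It gives the time, the measured TCP pose, the force, the opening and the grip force at its end, in the units of the state.
- observe(): the state, without advancing time (a new reading comes with each control period).
- read_camera(name): name is "side" or "top"; returns a dict with "img" (480x640x3 uint8, red, green, blue), "depth" (480x640 float32, m along the optical axis (not along the pixel's ray), 0 where there is no reading), "fx", "fy", "cx", "cy" (pixels), "world_from_camera" (4x4, takes a point from camera to world coordinates). Camera axes: x right, y up, looking along -z (the intrinsics and any distortion apply to the point x, -y, -z); pixel columns grow to the right and rows downward; lengths in m; the calibration is good to about 2 mm. A picture is of the moment at which its call begins.
- hand_in(): hands the job in; it is judged then, once.
The state is a dict: "time": time; "qpos": joint angles; "qvel": joint speeds; "joint_efforts": joint torques, N m; "tool_pos": TCP position; "tool_rot": TCP orientation; "contact_force": force on the tool from outside, world axes, zero at the start; "torque": the same for the moment, N m; "opening": finger opening in m; "grip_force": force on a finger pad.
Only numpy, scipy, OpenCV 4.12 (cv2) and the standard library are available. Lean on these libraries where they do the work, as an engineer would, in place of code of your own. Each camera call takes 0.05 s, during which the arm holds its last target. There are 200 camera calls.

## Working session

There is one attempt and no reset: what is moved stays moved. The work goes in short steps, Python scripts to look and compute and a tool call to move; the robot and the scene stay as the last step left them, time stands still between calls to the robot, and variables do not carry over. Pictures are saved under pics/ and viewed, at most 10 in all, crops included, and the job is handed in when it is done.

Besides the shell and the picture viewer there is one more tool, called after "Request:" by a JSON object that holds its "method" and its "body". arm_command: Moves the arm, as the interface text tells. Its arguments: {"type":"object","properties":{"xyz":{"type":"array","items":{"type":"array","items":{"type":"number"}}},"spin":{"type":"array","items":{"type":"number"}},"jaw":{"type":"number"},"squeeze":{"type":"number"}},"required":["xyz","spin"]}

```bash
mkdir -p pics; cat > h.py <<'E'
from cell import *
import numpy as np, cv2
def snap(name,fn):
    c=read_camera(name); cv2.imwrite('pics/'+fn+'.png',c['img'][:,:,::-1]); np.savez('pics/'+fn+'.npz',**c); return c
def load(fn): return dict(np.load('pics/'+fn+'.npz'))
def world(c,u,v,d=None):
    u=np.asarray(u,float);v=np.asarray(v,float)
    if d is None: d=c['depth'][v.astype(int),u.astype(int)]
    p=np.stack([(u-c['cx'])/c['fx']*d,-(v-c['cy'])/c['fy']*d,-d,np.ones_like(d)],-1)
    return (p@c['world_from_camera'].T)[...,:3]
def at_z(c,u,v,z):
    o=c['world_from_camera'][:3,3]; p=world(c,u,v,np.ones_like(np.asarray(u,float)))
    return o+(p-o)*((z-o[2])/(p[...,2]-o[2]))[...,None]
E
python3 - <<'E'
from h import *
for n in('top','side'):
    c=snap(n,n+'1'); print(n,[round(float(c[k]),1) for k in('fx','fy','cx','cy')],c['world_from_camera'].round(3).tolist(),[k for k in c])
s=observe();print(s)
E
```

```text
top [460.1, 460.1, 321.8, 239.5] [[0.005, 0.998, -0.064, 0.384], [-1.0, 0.004, -0.007, -0.031], [-0.007, 0.064, 0.998, 1.131], [0.0, 0.0, 0.0, 1.0]] ['img', 'depth', 'fx', 'fy', 'cx', 'cy', 'world_from_camera']
side [503.8, 503.8, 320.4, 241.5] [[-0.867, 0.277, -0.414, 0.032], [-0.498, -0.457, 0.737, 0.777], [0.015, 0.845, 0.535, 0.678], [0.0, 0.0, 0.0, 1.0]] ['img', 'depth', 'fx', 'fy', 'cx', 'cy', 'world_from_camera']
{'time': 0.1, 'qpos': array([-1.45403401e+00,  3.42642976e-01,  1.52492373e+00,  3.93577393e-05,
        1.27536621e+00, -1.45991407e-01]), 'qvel': array([-0.00152847, -0.00274565, -0.00290656,  0.00090085, -0.00110096,
        0.00034504]), 'joint_efforts': array([ 2.36528424e-03, -4.32004130e+01, -2.44694477e+01,  7.19445013e-02,
        5.26163634e-02, -5.50047832e-05]), 'tool_pos': array([ 0.1363811 , -0.50685526,  0.40411873]), 'tool_rot': array([-3.14027212e+00, -2.32209617e-04,  2.62742088e-01]), 'contact_force': array([-0.40583437,  0.52388059,  0.00460861]), 'torque': array([-0.00327721,  0.00621426,  0.01509036]), 'grip_force': 0.0, 'opening': 0.09186818173450163}
```

View pics/top1.png

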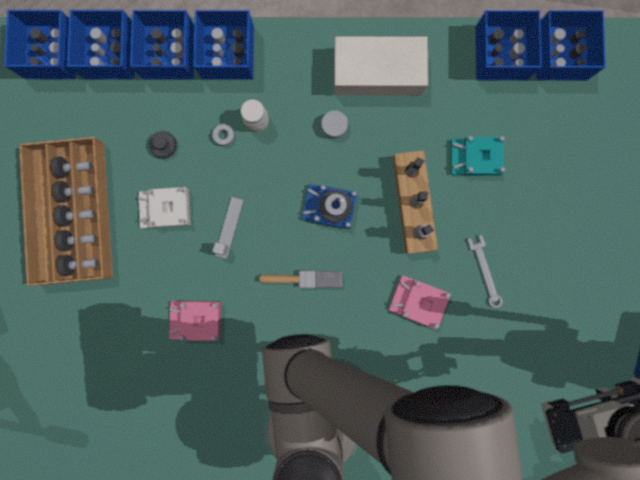

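View pics/side1.png

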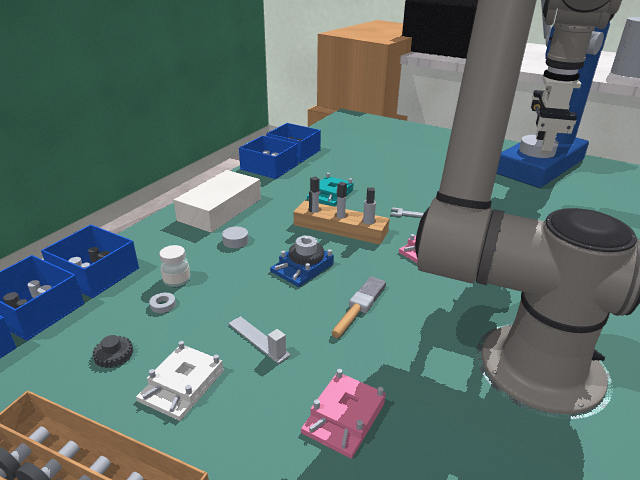

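The top view shows the blue fixture at about (330,206) with its guides on the left. The gauge grip is at (221,249) and its blade tip near (236,199). The rack shafts are at (416,163), (421,198) and (424,231). I'll enlarge these next.

```bash
python3 - <<'E'
from h import *
c=load('top1');s=load('side1')
def crop(c,u0,v0,w,h,k): return cv2.resize(c['img'][v0:v0+h,u0:u0+w,::-1],(w*k,h*k),interpolation=cv2.INTER_CUBIC)
a=crop(c,295,175,70,60,6)   #420x360
b=crop(c,200,190,60,75,5)  #300x375 
d=crop(c,385,145,60,120,5) #300x600
out=np.zeros((600,800,3),np.uint8); out[:360,:420]=a; out[:600,480:780]=d; out[365:600,:420]=0
cv2.imwrite('pics/c1.png',out)
out=np.zeros((600,800,3),np.uint8)
out[:600,:480]=crop(c,200,190,60,75,8)[:600]
cv2.imwrite('pics/c2.png',out[:,:480])
cv2.imwrite('pics/c3.png',crop(s,260,165,140,125,5)[:600,:])
E
```

```text
(no output)
```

View pics/c1.png

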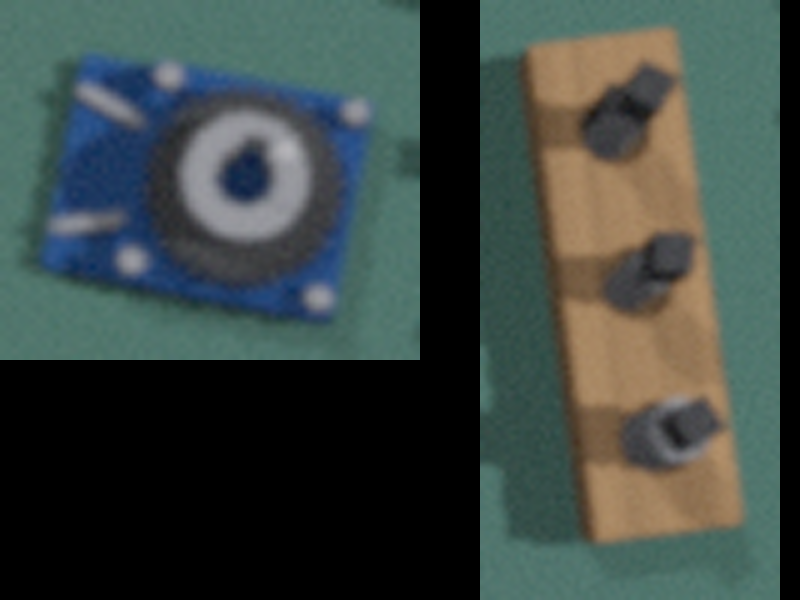

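View pics/c2.png

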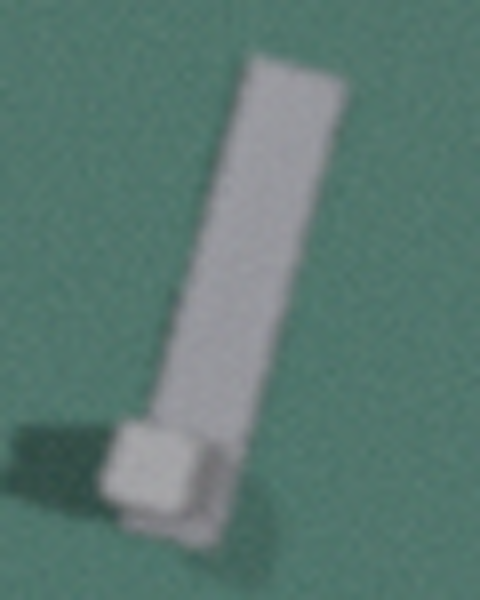

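View pics/c3.png

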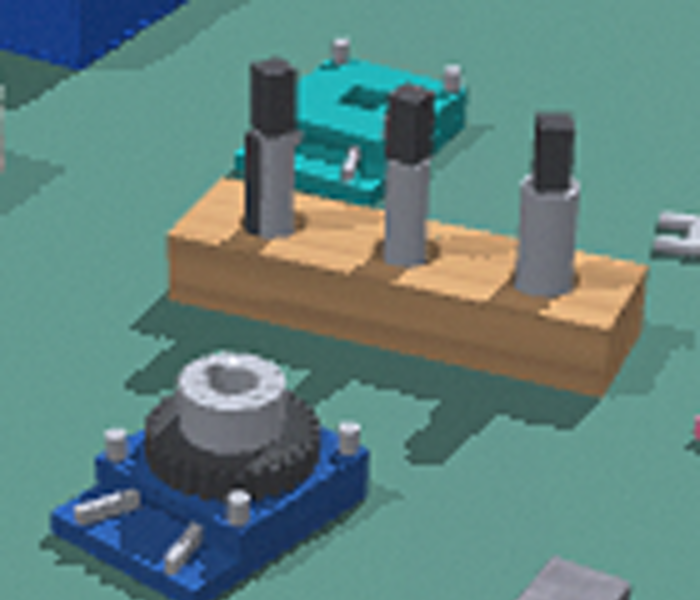

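Crops: the keyed shaft is the rack shaft leftmost in the side view, i.e. top view (416,163), with its key facing roughly +y. The keyway is at about (258,145) in crop 1, with the bore centre at (246,178). The gauge blade corners and all four fixture pins are clear.

```bash
python3 - <<'E'
from h import *
T=load('top1');S=load('side1')
def px(c,pts,u0,v0,k,z):
    p=(np.array(pts,float)+.5)/k-.5+[u0,v0]; return at_z(c,p[:,0],p[:,1],z)[:,:2]
deg=lambda d:np.degrees(np.arctan2(d[1],d[0])).round(1)
P=px(T,[(168,76),(355,112),(132,262),(319,298)],295,175,6,.04)
print('fix pins',P.mean(0),deg(P[1]+P[3]-P[0]-P[2]),deg(P[0]+P[1]-P[2]-P[3])-90)
print('boss',px(T,[(245,176)],295,175,6,.067))
k=px(T,[(246,178),(258,145)],295,175,6,.067);print('keyway',k,deg(k[1]-k[0]))
G=px(T,[(250,55),(350,80),(210,548),(120,530)],200,190,8,.005)
print('gauge tip',G[:2].mean(0),'rear',G[2:].mean(0),deg(G[0]+G[1]-G[2]-G[3]), np.linalg.norm(G[:2].mean(0)-G[2:].mean(0)))
g=px(T,[(120,422),(200,435),(190,512),(103,495)],200,190,8,.05);print('grip',g.mean(0),deg(g[0]+g[1]-g[2]-g[3]))
for n,c in(('top',T),('side',S)):
    v,u=np.mgrid[:480,:640]; W=world(c,u,v); ok=c['depth']>0
    def box(x0,x1,y0,y1,z0,z1):
        m=ok&(W[...,0]>x0)&(W[...,0]<x1)&(W[...,1]>y0)&(W[...,1]<y1)&(W[...,2]>z0)&(W[...,2]<z1); return W[m]
    def rect(t,q):
        if len(q)<4: print(n,t,len(q));return
        r=cv2.minAreaRect((q[:,:2]*1000).astype(np.float32)); print(n,t,len(q),'mean',(q.mean(0)*1e3).round(1),'rect',np.round(r[0],1),np.round(r[1],1),round(r[2],1))
    P0=P.mean(0); 
    rect('boss',box(P0[0]-.04,P0[0]+.04,P0[1]-.04,P0[1]+.04,.063,.072))
    r0=G.mean(0); rect('gauge',box(r0[0]-.1,r0[0]+.1,r0[1]-.06,r0[1]+.06,.003,.009))
    rect('grip',box(r0[0]-.1,r0[0]+.1,r0[1]-.06,r0[1]+.06,.046,.054))
    rect('rack',box(.3,.7,-.35,-.15,.036,.044))
    q=box(.3,.7,-.35,-.15,.126,.136)
    for lo,hi in((.53,.7),(.47,.53),(.3,.47)):
        rect('head',q[(q[:,0]>lo)&(q[:,0]<hi)])
E
```

```text
fix pins [ 0.53487496 -0.05421508] -100.7 -100.7
boss [[ 0.53535936 -0.05421318]]
keyway [[ 0.53457947 -0.05460344]
 [ 0.54749969 -0.059223  ]] -19.7
gauge tip [0.55794637 0.18730597] rear [0.41226985 0.2262732 ] -15.0 0.15079819607611802
grip [0.43261278 0.21986903] -9.1
top boss 248 mean [534.8 -53.5  66.7] rect [535.3 -53.3] [47.7 46.7] 0.3
top gauge 648 mean [490.3 206.4   4.9] rect [483.5 207.4] [197.7 116.1] 0.9
top grip 101 mean [432.1 221.1  49.2] rect [432.2 221.3] [24.2 23.5] 74.3
top rack 2196 mean [ 540.7 -244.    39.8] rect [ 490.  -255.1] [357.7  79.7] 9.6
top head 136 mean [ 582.7 -240.7  129.6] rect [ 584.5 -239.7] [95.  22.6] 5.3
top head 43 mean [ 475.3 -254.2  129.6] rect [ 473.9 -254. ] [13.6 17.7] 27.0
top head 26 mean [ 466.5 -255.   129.5] rect [ 465.5 -256.6] [ 8.7 17.3] 0.1
side boss 180 mean [533.2 -49.5  66.2] rect [534. -51.] [45.7 53. ] 32.0
side gauge 650 mean [489.7 209.6   4.8] rect [483.3 207.1] [ 99.5 184.5] 84.5
side grip 142 mean [429.5 224.7  49.4] rect [430.6 223.8] [24.5 25.1] 73.2
side rack 1099 mean [ 537.5 -238.    39.6] rect [ 507.  -247.6] [320.1  78.7] 6.9
side head 63 mean [ 582.9 -237.   129. ] rect [ 583.4 -237.1] [93.5 24.5] 7.7
side head 24 mean [ 475.  -252.5  129.2] rect [ 476.5 -252.4] [12.7 25.9] 0.2
side head 13 mean [ 465.2 -251.6  129. ] rect [ 465.8 -251.3] [ 7.5 15.2] 25.4
```

```bash
python3 - <<'E'
from h import *
T=load('top1');S=load('side1')
for n,c in(('top',T),('side',S)):
    v,u=np.mgrid[:480,:640]; W=world(c,u,v); I=c['img'].astype(int).sum(2)
    inb=(c['depth']>0)&(abs(W[...,0]-.55)<.13)&(abs(W[...,1]+.245)<.06)
    m=(inb&(W[...,2]>.122)&(W[...,2]<.137)).astype(np.uint8)
    N,L,st,ce=cv2.connectedComponentsWithStats(m)
    for i in range(1,N):
        q=W[L==i]
        if len(q)<8: continue
        r=cv2.minAreaRect((q[:,:2]*1000).astype(np.float32)); print(n,'head',len(q),(q.mean(0)*1e3).round(1),np.round(r[0],1),np.round(r[1],1),round(r[2],1))
    m=inb&(W[...,0]>.59)&(W[...,2]>.045)&(W[...,2]<.092)
    q=W[m];b=I[m]
    for z0 in(.05,.065,.08):
        k=abs(q[:,2]-z0)<.008
        print(n,z0,'dark',(q[k&(b<150)].mean(0)*1e3).round(1),(k&(b<150)).sum(),'light',(q[k&(b>200)].mean(0)*1e3).round(1),(k&(b>200)).sum())
    m=inb&(W[...,2]>.036)&(W[...,2]<.043)
    q=W[m];r=cv2.minAreaRect((q[:,:2]*1000).astype(np.float32)); print(n,'rack',np.round(r[0],1),np.round(r[1],1),round(r[2],1))
c=S;o=[]
k=6
a=cv2.resize(S['img'][172:217,300:330,::-1],(360,540),interpolation=cv2.INTER_CUBIC)
b=cv2.resize(T['img'][150:180,400:430,::-1],(390,390),interpolation=cv2.INTER_CUBIC)
out=np.zeros((540,790,3),np.uint8);out[:,:360]=a;out[:390,390:780]=b;cv2.imwrite('pics/c4.png',out)
E
```

```text
top head 73 [ 620.4 -235.5  129.2] [ 620.9 -235.9] [17.6 18.5] 64.2
top head 78 [ 546.6 -244.6  129. ] [ 547.1 -245.3] [18.1 18. ] 86.8
top head 72 [ 472.  -254.3  129.3] [ 472.2 -254.9] [17.6 17.7] 27.0
top 0.05 dark [ 623.2 -223.2   51.4] 3 light [ 622.4 -248.3   48.4] 6
top 0.065 dark [ 623.6 -223.6   63.9] 4 light [ 613.7 -235.    66.1] 6
top 0.08 dark [ 622.9 -224.    77.4] 5 light [ 616.1 -231.2   81.9] 4
top rack [ 547.  -245.7] [240.4  71.5] 7.3
side head 48 [ 617.9 -230.8  127.5] [ 619.3 -233.2] [20.9 19.8] 62.5
side head 50 [ 545.4 -240.9  127. ] [ 546.8 -243.1] [21.7 22.3] 85.0
side head 49 [ 471.2 -250.7  127.8] [ 472.1 -253.6] [17.1 24.9] 27.0
side 0.05 dark [ 627.8 -221.4   52. ] 5 light [ 614.1 -228.6   51.5] 27
side 0.065 dark [ 628.2 -222.    62.5] 6 light [ 614.3 -228.2   64.7] 39
side 0.08 dark [ 628.4 -222.4   83.6] 4 light [ 614.6 -227.5   79.8] 37
side rack [ 546.  -242.8] [241.7  78.7] 6.9
```

View pics/c4.png

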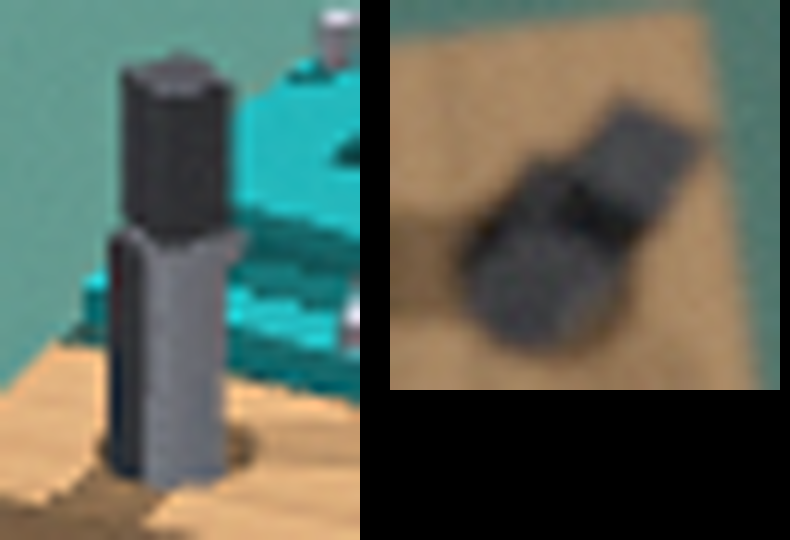

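Measured so far:

| Item | x, y (mm) | Yaw (deg) |
|---|---|---|
| Gauge | (432, 221) | −15 |
| Fixture | (535, −54) | −100.7 |
| Keyed shaft | (620.5, −236) | key at about 63.5 |
| Keyway | | about −20 |

Next I'll move over the gauge.

Request:
{"method": "arm_command", "body": {"xyz": [[26,26,0],[26,26,0],[26,26,0],[26,26,0],[26,26,0],[26,26,0],[26,26,0],[26,26,0],[26,26,0],[26,26,0],[26,26,0],[26,26,0],[-2,42,0],[-2,42,0],[-2,42,0],[-2,42,0],[-2,42,0],[-2,42,0],[-2,42,0],[-2,42,0]], "spin": [8,8,8,8,8,8,8,8,8,8,8,8,6,6,6,6,6,6,6,6]}}

```text
time: 2.1
tool_pos: [0.4319, 0.1427, 0.4046]
tool_rot: [-3.141, -0.0, 2.78]
contact_force: [0.5, -0.2, -0.0]
opening: 0.092
grip_force: 0.0
```

Request:
{"method": "arm_command", "body": {"xyz": [[0,39,-35],[0,39,-40],[0,0,-40],[0,0,-30],[0,0,0],[0,0,0]], "spin": [3,2.7,0,0,0,0]}}

```text
time: 2.7
tool_pos: [0.4326, 0.2132, 0.2658]
tool_rot: [-3.141, -0.001, 2.875]
contact_force: [1.0, 0.7, 0.5]
opening: 0.0919
grip_force: 0.0
```

Request:
{"method": "arm_command", "body": {"xyz": [[0,8,-20],[0,0,-25],[0,0,-23],[0,0,0],[0,0,0],[0,0,0]], "spin": [0,0,0,0,0,0]}}

```text
time: 3.3
tool_pos: [0.4333, 0.2213, 0.1995]
tool_rot: [3.14, 0.003, 2.875]
contact_force: [-0.2, 0.9, 0.3]
opening: 0.0916
grip_force: 0.0
```

Request:
{"method": "arm_command", "body": {"xyz": [[0,0,0],[0,0,0],[0,0,0],[0,0,0],[0,0,0],[0,0,0],[0,0,0],[0,0,0]], "spin": [0,0,0,0,0,0,0,0], "jaw": -1, "squeeze": 40}}

```text
time: 4.1
tool_pos: [0.4324, 0.2211, 0.1975]
tool_rot: [-3.142, -0.0, 2.876]
contact_force: [0.7, 1.0, -0.1]
opening: 0.0327
grip_force: 0.0
```

Request:
{"method": "arm_command", "body": {"xyz": [[0,0,0],[0,0,0],[0,0,0],[0,0,0],[0,0,10],[0,0,20],[0,0,20],[0,0,10],[0,0,0]], "spin": [0,0,0,0,0,0,0,0,0]}}

```text
time: 5.0
tool_pos: [0.4326, 0.2212, 0.2589]
tool_rot: [3.14, 0.002, 2.876]
contact_force: [0.6, 0.2, -3.1]
opening: 0.0238
grip_force: 39.9
```

Request:
{"method": "arm_command", "body": {"xyz": [[12,-5,0],[12,-5,0],[12,-5,0],[12,-5,0],[12,-5,0],[12,-5,0],[12,-5,0],[12,-5,0],[12,-6,0],[12,-6,0],[12,-6,0],[10,-6,0],[0,0,0],[0,0,0],[0,0,0]], "spin": [-7,-7,-7,-7,-7,-7,-7,-7,-7,-7,-7,-8.4,0,0,0]}}

```text
time: 6.5
tool_pos: [0.5737, 0.1575, 0.2569]
tool_rot: [-3.14, 0.0, 1.388]
contact_force: [0.8, -0.1, -3.4]
opening: 0.0241
grip_force: 39.9
```

```bash
cat > g.py <<'E'
from h import *
import sys
fn=sys.argv[1]; c=snap('top','t'+fn); s=snap('side','s'+fn); o=observe(); print(o['time'],o['tool_pos'].round(4),o['tool_rot'].round(3),o['contact_force'].round(1),o['opening'],o['grip_force'])
E
python3 - <<'E'
import sys;sys.argv=['g','2'];exec(open('g.py').read())
a=cv2.resize(c['img'][140:240,210:370,::-1],(800,500),interpolation=cv2.INTER_CUBIC)
cv2.imwrite('pics/c5.png',a)
E
```

```text
6.6 [0.5739 0.1575 0.2574] [-3.141  0.     1.387] [-0.1  1.  -3.6] 0.023787859040476655 39.8618620634079
```

View pics/c5.png

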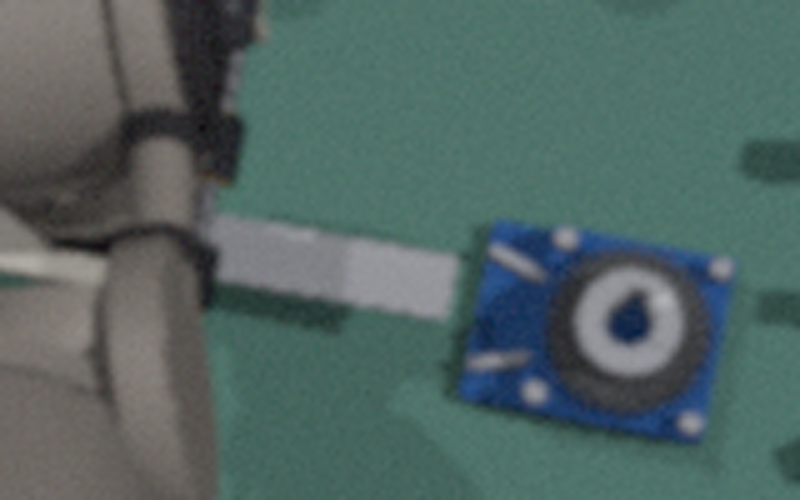

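The gauge is gripped and level-looking, pointing at the slot, with its tip at about (458,287) in this crop and the fixture mouth to the right. I'll check the pitch and lateral offset with depth, and refine the keyway angle.

```bash
python3 - <<'E'
from h import *
for fn in('t2','s2'):
    c=load(fn);v,u=np.mgrid[:480,:640];W=world(c,u,v);th=np.radians(-100.7);x=np.array([np.cos(th),np.sin(th)]);y=np.array([-x[1],x[0]])
    F=np.array([.535,-.054]); X=(W[...,:2]-F)@x;Y=(W[...,:2]-F)@y
    m=(c['depth']>0)&(X<-.078)&(X>-.19)&(abs(Y)<.03)&(W[...,2]>.05)&(W[...,2]<.08)
    q=np.stack([X[m],Y[m],W[m][:,2]],1); A=np.c_[q[:,:2],np.ones(len(q))]
    co=np.linalg.lstsq(A,q[:,2],rcond=None)[0]; r=cv2.minAreaRect((q[:,:2]*1e3).astype(np.float32))
    print(fn,len(q),'slopes',co.round(4),'zmid',q[:,2].mean(),'rect',r,'tip',np.percentile(q[:,0],99.5))
c=load('t2')
# block edges in depth: pins z 36-42
m=(c['depth']>0)&(abs(X)<.06)
E
python3 - <<'E'
import sys;sys.path.insert(0,'.');import os;os.chdir('.')
from h import *
# keyway & pins from 2 images, dark bore pixels on boss top
for fn in('top1','t2'):
    c=load(fn);k=8;u0,v0=300,172
    g=cv2.cvtColor(c['img'],cv2.COLOR_RGB2GRAY)[v0:v0+64,u0:u0+70]
    g=cv2.resize(g,None,fx=k,fy=k,interpolation=cv2.INTER_CUBIC)
    vv,uu=np.mgrid[:g.shape[0],:g.shape[1]]
    P=at_z(c,(uu+.5)/k-.5+u0,(vv+.5)/k-.5+v0,.067)[...,:2]
    R=np.linalg.norm(P-[.535,-.054],axis=-1)
    light=(R<.027)&(g>120); (cx,cy),r=cv2.minEnclosingCircle(np.argwhere(light)[:,::-1].astype(np.float32))
    C=P[int(cy),int(cx)]
    d=(np.linalg.norm(P-C,axis=-1)<.02)&(g<110)
    mm=cv2.moments(d.astype(np.uint8),True); cen=P[d].mean(0)
    R2=np.linalg.norm(P-C,axis=-1); A=np.degrees(np.arctan2(P[...,1]-C[1],P[...,0]-C[0]))
    print(fn,C,r/k*2.3,'dark cen',cen-C,[round(float(g[(abs(A-a)<4)&(R2>.0135)&(R2<.0155)].mean())) for a in range(-70,40,10)])
E
```

```text
t2 576 slopes [0.0056 0.0042 0.0649] zmid 0.06408952569207535 rect ((-137.345458984375, 0.013616561889648438), (105.11457824707031, 30.5401611328125), 0.5144139528274536) tip -0.08529673383702649
s2 243 slopes [-0.001   0.0695  0.0642] zmid 0.06351681543826786 rect ((-137.9215545654297, -9.495210647583008), (104.21072387695312, 19.65029525756836), 2.3046419620513916) tip -0.08646554543098664
top1 [ 0.53589794 -0.054551  ] 24.46707429885864 dark cen [ 0.00061558 -0.0001263 ] [155, 160, 155, 128, 105, 99, 103, 115, 138, 146, 149]
t2 [ 0.53589794 -0.054551  ] 24.149653434753414 dark cen [ 0.00056103 -0.00016668] [149, 157, 151, 126, 101, 93, 101, 116, 135, 142, 145]
```

Request:
{"method": "arm_command", "body": {"xyz": [[0,0,-15],[0,0,-15],[0,0,-10],[0,0,-6],[0,0,0],[-1.9,-9.8,0],[-1.9,-9.8,0],[-1.9,-9.8,0],[-1.9,-9.8,0],[0,0,0]], "spin": [0,0,0,0,0,0,0,0,0,0]}}

```text
time: 7.6
tool_pos: [0.5666, 0.1163, 0.2118]
tool_rot: [3.142, 0.0, 1.383]
contact_force: [-0.6, -0.1, -2.5]
opening: 0.0237
grip_force: 39.9
```

Request:
{"method": "arm_command", "body": {"xyz": [[-1.4,-7.4,0],[-1.4,-7.4,0],[-1.4,-7.4,0],[-1.4,-7.4,0],[-1.4,-7.4,0],[-1.4,-7.4,0],[-1.4,-7.4,0],[0,0,0]], "spin": [0,0,0,0,0,0,0,0]}}

```text
time: 8.4
tool_pos: [0.5569, 0.0651, 0.2115]
tool_rot: [-3.142, 0.0, 1.384]
contact_force: [0.0, 0.1, -3.0]
opening: 0.0233
grip_force: 39.9
```

Request:
{"method": "arm_command", "body": {"xyz": [[-1,-5,-0.3],[-1,-5,-0.3],[-0.5,-2.5,-0.3],[-0.4,-2,0],[0,0,0],[0,0,0]], "spin": [0,0,0,0,0,0]}}

```text
time: 9.0
tool_pos: [0.5541, 0.0517, 0.2107]
tool_rot: [3.141, -0.0, 1.385]
contact_force: [-0.3, -0.3, -4.0]
opening: 0.0235
grip_force: 39.9
```

Request:
{"method": "arm_command", "body": {"xyz": [[-0.2,-1,0],[-0.2,-1,0],[-0.2,-1,0],[0,0,0],[0,0,0]], "spin": [0,0,0,0,0]}}

```text
time: 9.5
tool_pos: [0.5537, 0.0493, 0.2109]
tool_rot: [3.141, -0.001, 1.385]
contact_force: [0.7, 5.1, -2.6]
opening: 0.0235
grip_force: 39.9
```

Request:
{"method": "arm_command", "body": {"xyz": [[-0.1,-0.5,-0.5],[-0.1,-0.5,-0.5],[0,0,-0.5],[0,0,0],[0,0,0]], "spin": [0,0,0,0,0]}}

```text
time: 10.0
tool_pos: [0.5538, 0.049, 0.2099]
tool_rot: [3.14, -0.003, 1.385]
contact_force: [1.5, 9.3, 1.1]
opening: 0.0234
grip_force: 39.9
```

Request:
{"method": "arm_command", "body": {"xyz": [[0,0,0],[0,0,0],[0,0,0],[0,0,0],[0,0,0],[0,0,10],[0,0,20],[0,0,30],[0,0,40],[0,0,40],[0,0,0]], "spin": [0,0,0,0,0,0,0,0,0,0,0], "jaw": 0.3}}

```text
time: 11.1
tool_pos: [0.5544, 0.0476, 0.3558]
tool_rot: [3.13, -0.002, 1.385]
contact_force: [-0.2, 0.7, 0.7]
opening: 0.0595
grip_force: 0.0
```

Request:
{"method": "arm_command", "body": {"xyz": [[6.6,-28.3,0],[6.6,-28.3,0],[6.6,-28.3,0],[6.6,-28.3,0],[6.6,-28.3,0],[6.6,-28.3,0],[6.6,-28.3,0],[6.6,-28.3,0],[6.6,-28.3,0],[6.6,-28.3,0],[0,0,0],[0,0,0],[0,0,0]], "spin": [7.4,7.4,7.4,7.4,7.4,7.4,7.4,7.4,7.4,7.4,0,0,0]}}

```text
time: 12.4
tool_pos: [0.6192, -0.2344, 0.3491]
tool_rot: [3.141, -0.001, 2.676]
contact_force: [1.1, -0.0, 1.0]
opening: 0.0598
grip_force: 0.0
```

```bash
python3 - <<'E'
import sys;sys.argv=['g','3'];exec(open('g.py').read())
th=np.radians(-100.7);x=np.array([np.cos(th),np.sin(th)]);y=np.array([-x[1],x[0]])
for n,q in(('t',c),('s',s)):
    v,u=np.mgrid[:480,:640];W=world(q,u,v);X=(W[...,:2]-[.535,-.054])@x;Y=(W[...,:2]-[.535,-.054])@y
    m=(q['depth']>0)&(X<-.07)&(X>-.14)&(abs(Y)<.03)&(W[...,2]>.055)&(W[...,2]<.07)
    print(n,m.sum(),X[m].mean(),Y[m].mean(),W[m][:,2].mean())
a=cv2.resize(s['img'][150:300,230:430,::-1],(800,600),interpolation=cv2.INTER_CUBIC)
cv2.imwrite('pics/c6.png',a)
E
```

```text
12.5 [ 0.6193 -0.2342  0.3494] [ 3.141 -0.     2.677] [-0.1 -0.1  0.3] 0.05972676308958575 0.0
t 106 -0.1054568951586472 -0.0003741578908769936 0.06115602572157581
s 107 -0.10914998686188489 -0.003443271200388294 0.06037063821622515
```

View pics/c6.png

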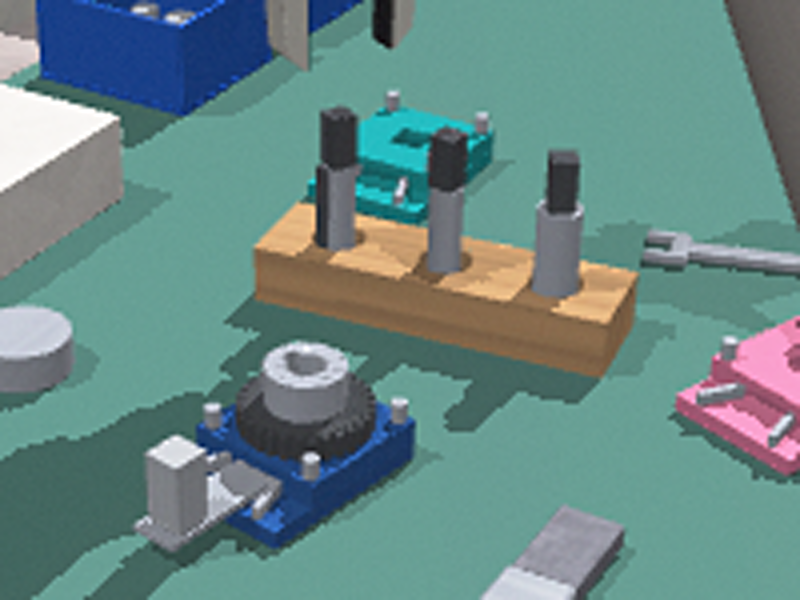

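The gauge is in the slot, with its grip at fixture x −105.5, so the tip is at about +24.6 mm. The fingers are above the keyed shaft at (340,140). I'll descend and grip its head.

Request:
{"method": "arm_command", "body": {"xyz": [[1.2,-1.4,-10],[0,0,-20],[0,0,-20],[0,0,-15],[0,0,-10],[0,0,0],[0,0,0]], "spin": [0,0,0,0,0,0,0]}}

```text
time: 13.2
tool_pos: [0.6207, -0.2366, 0.2744]
tool_rot: [3.142, 0.0, 2.677]
contact_force: [0.4, -0.4, 1.3]
opening: 0.06
grip_force: 0.0
```

Request:
{"method": "arm_command", "body": {"xyz": [[0,0,0],[0,0,0],[0,0,0],[0,0,0],[0,0,0],[0,0,0],[0,0,0],[0,0,0],[0,0,0],[0,0,0]], "spin": [0,0,0,0,0,0,0,0,0,0], "jaw": -1, "squeeze": 60}}

```text
time: 14.2
tool_pos: [0.6205, -0.2368, 0.2742]
tool_rot: [3.142, 0.0, 2.677]
contact_force: [0.3, -0.1, 0.8]
opening: 0.0176
grip_force: 60.0
```

Request:
{"method": "arm_command", "body": {"xyz": [[0,0,5],[0,0,15],[0,0,25],[0,0,25],[0,0,15],[0,10,0],[-8.5,17.2,0],[-8.5,17.2,0],[-8.5,17.2,0],[-8.5,17.2,0],[-8.5,17.2,0],[-8.5,17.2,0],[-8.5,17.2,0],[-8.5,17.2,0],[-8.5,17.2,0],[-8.5,17.2,0],[0,0,0],[0,0,0],[0,0,0]], "spin": [0,0,0,0,0,-7.4,-7.4,-7.4,-7.4,-7.4,-7.4,-7.4,-7.4,-7.4,-7.4,-7.4,0,0,0]}}

```text
time: 16.1
tool_pos: [0.5358, -0.0553, 0.3591]
tool_rot: [3.141, 0.0, 1.257]
contact_force: [-0.0, 0.2, -3.5]
opening: 0.0172
grip_force: 59.9
```

```bash
python3 - <<'E'
import sys;sys.argv=['g','4'];exec(open('g.py').read())
print(o['torque'].round(3))
a=cv2.resize(s['img'][180:290,260:340,::-1],(436,600),interpolation=cv2.INTER_CUBIC)
b=cv2.resize(c['img'][170:240,300:370,::-1],(360,360),interpolation=cv2.INTER_CUBIC)
out=np.zeros((600,800,3),np.uint8);out[:,:436]=a;out[:360,440:]=b
cv2.imwrite('pics/c7.png',out)
v,u=np.mgrid[:480,:640];W=world(s,u,v);I=s['img'].astype(int).sum(2)
m=(s['depth']>0)&(np.hypot(W[...,0]-.535,W[...,1]+.054)<.03)&(W[...,2]>.075)
for z in(.1,.12,.14,.16,.17):
    k=m&(abs(W[...,2]-z)<.008);uu=u[k]
    print(z,k.sum(),(W[k].mean(0)*1e3).round(1) if k.sum() else '')
E
```

```text
16.2 [ 0.5358 -0.0554  0.359 ] [3.142 0.    1.256] [-0.6  0.4 -3.9] 0.01741747219483208 59.9456924200058
[-0.049 -0.041 -0.027]
0.1 40 [531.5 -48.7 101.8]
0.12 69 [532.6 -48.3 120. ]
0.14 66 [532.7 -48.6 140. ]
0.16 69 [532.5 -48.6 159.9]
0.17 69 [532.7 -48.2 170. ]
```

View pics/c7.png

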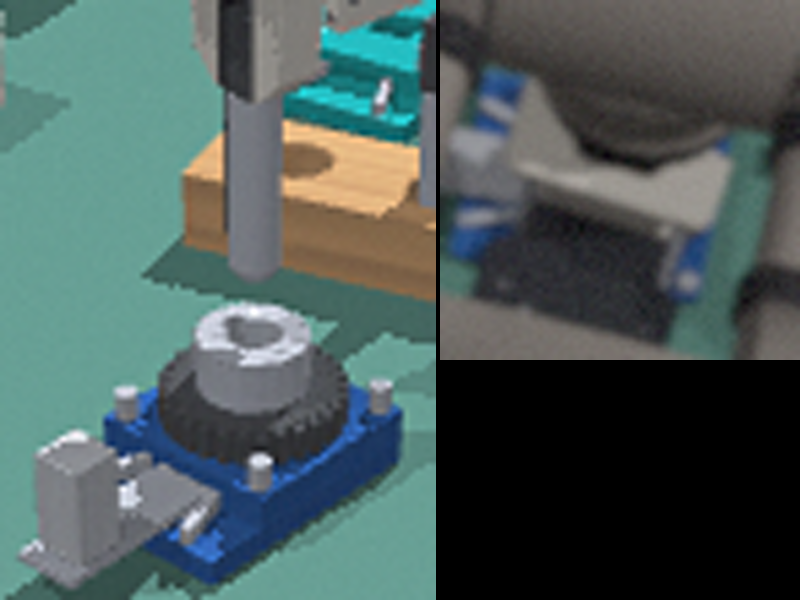

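The shaft hangs vertical over the bore. In the crop, its axis is at about x=255 and the boss centre at about x=253. I'll descend slowly on force feedback.

Request:
{"method": "arm_command", "body": {"xyz": [[-0.4,0.8,-10],[0,0,-10],[0,0,-6],[0,0,-2],[0,0,-2],[0,0,-2],[0,0,0],[0,0,0]], "spin": [0,0,0,0,0,0,0,0]}}

```text
time: 17.0
tool_pos: [0.5352, -0.0539, 0.3274]
tool_rot: [3.141, -0.0, 1.256]
contact_force: [0.6, 0.2, -3.3]
opening: 0.018
grip_force: 59.9
```

Request:
{"method": "arm_command", "body": {"xyz": [[0,0,-2],[0,0,-2],[0,0,-1.5],[0,0,-1.5],[0,0,0],[0,0,0]], "spin": [0,0,0,0,0,0]}}

```text
time: 17.6
tool_pos: [0.5351, -0.054, 0.3201]
tool_rot: [3.142, 0.0, 1.256]
contact_force: [-0.5, -0.6, -2.6]
opening: 0.0177
grip_force: 59.9
```

In the bore with no contact force. On down to the key level.

Request:
{"method": "arm_command", "body": {"xyz": [[0,0,-1.5],[0,0,-1.5],[0,0,-1],[0,0,-1],[0,0,0],[0,0,0]], "spin": [0,0,0,0,0,0]}}

```text
time: 18.2
tool_pos: [0.5351, -0.054, 0.3152]
tool_rot: [3.141, 0.0, 1.256]
contact_force: [0.3, -0.6, -3.4]
opening: 0.0177
grip_force: 59.9
```

Request:
{"method": "arm_command", "body": {"xyz": [[0,0,-1],[0,0,-1],[0,0,-1],[0,0,-1],[0,0,0],[0,0,0]], "spin": [0,0,0,0,0,0]}}

```text
time: 18.8
tool_pos: [0.5351, -0.054, 0.3111]
tool_rot: [3.142, 0.0, 1.256]
contact_force: [-0.2, 0.2, -2.8]
opening: 0.0176
grip_force: 59.9
```

The key slipped in without contact. I'll continue down.

Request:
{"method": "arm_command", "body": {"xyz": [[0,0,-3],[0,0,-3],[0,0,-3],[0,0,-3],[0,0,-3],[0,0,-3],[0,0,0],[0,0,0]], "spin": [0,0,0,0,0,0,0,0]}}

```text
time: 19.6
tool_pos: [0.5351, -0.054, 0.2931]
tool_rot: [-3.142, 0.0, 1.256]
contact_force: [0.6, 0.1, -3.5]
opening: 0.0176
grip_force: 59.9
```

Request:
{"method": "arm_command", "body": {"xyz": [[0,0,-2],[0,0,-2],[0,0,-2],[0,0,-1],[0,0,0],[0,0,0]], "spin": [0,0,0,0,0,0]}}

```text
time: 20.2
tool_pos: [0.5351, -0.054, 0.2862]
tool_rot: [3.141, 0.0, 1.256]
contact_force: [-0.1, 0.5, -4.1]
opening: 0.0176
grip_force: 59.9
```

Tip is at about 22 mm, with the gauge expected at 17. I'll press down.

Request:
{"method": "arm_command", "body": {"xyz": [[0,0,-1],[0,0,-1],[0,0,-1],[0,0,-1],[0,0,-1],[0,0,-0.5],[0,0,0],[0,0,0]], "spin": [0,0,0,0,0,0,0,0]}}

```text
time: 21.0
tool_pos: [0.5351, -0.054, 0.2811]
tool_rot: [3.141, -0.0, 1.256]
contact_force: [-3.0, 0.2, 5.4]
opening: 0.0179
grip_force: 60.0
```

Request:
{"method": "arm_command", "body": {"xyz": [[0,0,-0.5],[0,0,-0.5],[0,0,0],[0,0,0],[0,0,0],[0,0,0]], "spin": [0,0,0,0,0,0]}}

```text
time: 21.6
tool_pos: [0.5351, -0.0539, 0.2811]
tool_rot: [3.14, 0.0, 1.256]
contact_force: [-4.7, 0.4, 12.1]
opening: 0.0176
grip_force: 60.0
```

Request:
{"method": "arm_command", "body": {"xyz": [[0.2,0,-0.5],[0,0,-0.5],[0,0,-0.5],[0,0,0],[0,0,0],[0,0,0],[0,0,0]], "spin": [0,0,0,0,0,0,0]}}

```text
time: 22.3
tool_pos: [0.5352, -0.0539, 0.281]
tool_rot: [3.139, -0.0, 1.256]
contact_force: [-7.3, 2.0, 23.5]
opening: 0.0178
grip_force: 60.0
```

```bash
python3 - <<'E'
import sys;sys.argv=['g','5'];exec(open('g.py').read())
th=np.radians(-100.7);x=np.array([np.cos(th),np.sin(th)]);y=np.array([-x[1],x[0]])
for n in('s3','s5','t3','t5'):
    q=load(n);v,u=np.mgrid[:480,:640];W=world(q,u,v);X=(W[...,:2]-[.535,-.054])@x;Y=(W[...,:2]-[.535,-.054])@y
    m=(q['depth']>0)&(X<-.07)&(X>-.14)&(abs(Y)<.03)&(W[...,2]>.055)&(W[...,2]<.07)
    print(n,m.sum(),X[m].mean(),Y[m].mean(),W[m][:,2].mean())
cv2.imwrite('pics/c8.png',cv2.resize(s['img'][170:290,240:400,::-1],(800,600),interpolation=cv2.INTER_CUBIC))
E
```

```text
22.4 [ 0.5352 -0.0539  0.281 ] [ 3.139 -0.     1.256] [-8.   3.  23.7] 0.017736468172655 60.029414892196655
s3 107 -0.10914998686188489 -0.003443271200388294 0.06037063821622515
s5 109 -0.10958686209082102 -0.0035216638157700396 0.060278325771709496
t3 106 -0.1054568951586472 -0.0003741578908769936 0.06115602572157581
t5 54 -0.11118805318971864 0.0003621608689325598 0.061397876695184546
```

View pics/c8.png

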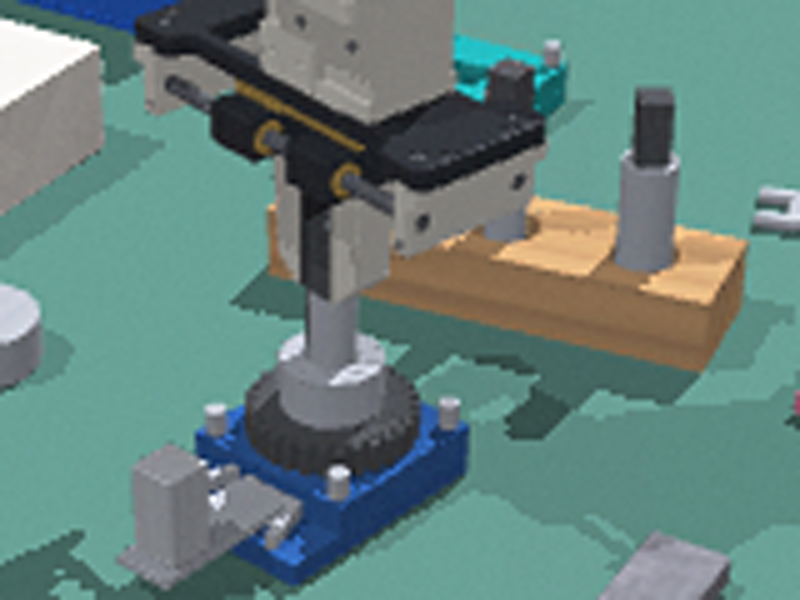

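The shaft is seated: its tip is at about 17 mm, pressed with about 27 N. The gauge hasn't moved and the spares are still standing.

```bash
python3 -c "
from cell import *
print(hand_in())"
```

```text
the job is handed in; nothing more can be done
None
```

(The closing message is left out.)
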